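# Start the clamp bolt of the connector fixture

## Robot

A 7-joint arm with a two-finger parallel gripper is mounted at the origin on the work surface. World frame = base frame: x ahead of the robot, y to its left, z up, the work surface at z = 0. Lengths are in m, angles in rad, forces in N, time in s.
With the tool pointing down it reaches from about 0.4 to 0.85 m from the base axis. Payload 6.9 kg.
Tool frame: the origin (TCP) lies on the mounting face of the last link; the fingertips stand 173 mm ahead of it and the grasp point (between the pads) lies 155 mm ahead of it; z points along the fingers, y is the line along which they close (so a half turn about z gives the same grasp; the last joint's range is limited). The gripper opens to 85 mm and grips with 20 to 120 N. Pads are 22 mm wide; open, the fingers measure 114 mm over their backs; the gripper's body (76 mm by 85 mm) begins 54 mm behind the grasp point. The pads swing forward as they close: fully open they stand 13 mm farther back than shut.
Start: joints at [-1.149, 0.507, -0.238, 1.5, 0.126, 1.149, -0.155], TCP at [0.194, 0.594, 0.405] pointing down, gripper open.
Joint ranges: [-3.08, 3.08], [-0.24, 2.05], [-1.43, 1.35], [0, 2.5], [-1.52, 4.66], [0.17, 1.96], [-2.89, 2.89]. Speed limits (rad/s): [2.39, 2.39, 3.14, 3.14, 3.14, 3.14, 3.14].

## Interface

Orientations are given as [roll, pitch, yaw] about the fixed x, y, z axes, in that order (R = Rz(yaw) Ry(pitch) Rx(roll)).
In Python, from cell import manip, vision, sign_off gives the robot as it stands.
- The arm moves only by the shell command python3 -m inch 'ROWS'. ROWS is JSON, a list of rows, each an object with "turn": the turn, a rotation vector about the tool's x, y, z in rad, a list of three; "travel": the shift along the tool's x, y, z in m, a list of three; "grip": the opening, from -1 (shut) to 1 (fully open). In form: [{"turn": [rx, ry, rz], "travel": [dx, dy, dz], "grip": grip}, ...]. A call has 1 to 8 rows; each row is the pose to reach, as a shift and turn from the pose commanded when the call began, along the tool's axes at that moment; what a row does not reach only later rows make up. A row lasts 1/10 s, in which the tool goes at most 50 mm and 8.59 degrees, less where a joint would pass 70% of its speed; a pose out of reach is approached as far as the arm can. A call with a gripper value outside its range is refused whole. The fingers move at their own pace and stop on an object; the grip force is fixed at half the most. Time passes only in rows, so rows that repeat a pose let the fingers close. It gives the time, the measured TCP pose, the force, the opening and the grip force at its end, in the units of the state.
- manip.observe(): the state, without advancing time (a new reading comes with each control period).
- vision.snapshot(name): name is "scene" or "top" or "wrist"; returns a dict with "frame" (420x560x3 uint8, red, green, blue), "fx", "fy", "cx", "cy" (pixels), "R" (3x3) and "t" (3): a world point X has camera coordinates R X + t. Camera axes: x right, y down, z forward; pixel columns grow to the right and rows downward; lengths in m; the calibration is good to about 2 mm. A picture is of the moment at which its call begins. There is no depth.
- sign_off(): hands the job in; it is judged then, once.
The state is a dict: "clock": time; "joint_pos": joint angles; "qd": joint speeds; "tau": joint torques, N m; "eef_pos": TCP position; "tcp_rot": TCP orientation; "wrist_force": force on the tool from outside, world axes, zero at the start; "ft_torque": the same for the moment, N m; "opening": finger opening in m; "gripper_force": force on a finger pad.
Only numpy, scipy, OpenCV 4.12 (cv2) and the standard library are available. Lean on these libraries where they do the work, as an engineer would, in place of code of your own. Each camera call takes 0.05 s, during which the arm holds its last target. There are 200 camera calls.

## Task

Take the flux jar off the clamp fixture, where it stands in the way of the bolt's crank, and stand it on the round grey mat without disturbing the other things on the bench. Then take the red crank handle and turn the bolt backward (counter-clockwise from above) until you feel it drop into the start of its thread, and turn it forward (clockwise) one full turn, no more. The program finishes while still gripping the red handle, holding the bolt still there, just started.

Things in the scene. Friction and masses are not known exactly. Their poses are not given: they have to be found in the camera images.
- fixture: Connector clamp fixture, fixed to the bench: aluminium bridge whose flat top (160 x 150 mm, at 50 mm above the bench) carries, in its middle, an upright round threaded boss (52 mm across, top at 85 mm). The bolt stands upright in the boss. Origin: on the bench, under the boss, on the bolt's axis; z up.
- axis_top (a point): Centre of the top face of the dark hub (30 mm across, 16 mm high) on the bolt's head, on the bolt's vertical axis; 134 mm above the bench at the start, and it sinks with the bolt.
- handle: Red upright crank handle, 18 mm across, 45 mm high; origin at its middle, 165 mm above the bench at the start, 45 mm from the bolt's axis, z up. It spins freely on its pin (the gripper need not turn) and floats on springs: 9 mm up or down (0.5 N per mm), 6 mm in or out along the arm (0.8 N per mm). Pressed down 6 mm while turning, it shows the drop: its push back falls by 3 N.
- crank_end (a point): Tip of the blue crank arm, 58 mm from the bolt's axis, at mid thickness, 124 mm above the bench at the start. The arm is 16 mm wide, 10 mm thick and carries the red handle; it strikes whatever taller than 119 mm stands in its circle.
- crank (a joint): Angle of the crank arm about the vertical axis, rad, from the fixture's x axis; grows counter-clockwise from above (backward, unscrewing), counting over full turns. Turning takes about 0.05 N m. The bolt starts 2.7 to 4.5 rad short of the thread's start, which is not marked; about 0.4 rad past that start is a stop. Turned forward before the drop, the bolt only jams.
- sink (a joint): How far the bolt has sunk, m: 0 at the start, resting on the boss; it stays 0 while turned backward, then falls by about 0.006 at the thread's start (bolt and crank weigh 0.37 kg and fall by themselves unless held up), and then goes down 0.008 per forward turn: about 0.014 after one turn.
- flux: Flux jar of amber glass with a black lid, 36 mm across, 80 mm tall, 0.1 to 0.2 kg, standing on top of the fixture (underside 50 mm above the bench) beside the boss, 46 to 72 mm from the bolt's axis, where the crank arm would strike it. Origin: centre of its underside; z up.
- mat: Round flat grey rubber mat, 116 mm across, 4 mm thick, fixed on the bench to the left or the right of the fixture. Origin: centre of its underside.
- spare: Spare steel connector block, 75 x 50 x 42 mm, loose bystander; origin under its centre.
- spool: Green solder spool, standing, 60 mm across, 46 mm high, loose bystander; origin under its centre.
- pliers: Small pliers with teal handles, about 150 mm long, 15 mm high, lying, loose bystander; origin at the pivot on the bench.
- driver: Red-handled screwdriver lying on the bench, loose bystander; origin on the bench under it.
Not all that is in view belongs to the job. What is meant by the mat is not orange or purple, and is the larger of those in its own colour.

How it is judged:
By the outcome, as a careful person would: the job done as asked, in the order asked, and still so for the second after the job is handed in, while the arm keeps its last pose, push and grip.
It also fails if it takes over 72 s, if anything falls off the work surface, if the arm or the gripper's body presses on something with over 40 N, if the wrist force passes 120 N, or if a joint passes its speed limit or range.

## Working session

There is one attempt and no reset: what is moved stays moved. The work goes in short steps, Python scripts to look and compute and a shell command to move; the robot and the scene stay as the last step left them, time stands still between calls to the robot, and variables do not carry over. Pictures are saved under pics/ and viewed, at most 10 in all, crops included, and the job is handed in when it is done.

```bash
mkdir -p pics; ls; python3 - <<'E'
from cell import manip, vision
import cv2,json
import numpy as np
for n in ("scene","top"):
    s=vision.snapshot(n); cv2.imwrite(f"pics/{n}0.png",s["frame"][:,:,::-1])
    np.savez(f"{n}0.npz",**s)
    print(n,s["fx"],s["fy"],s["cx"],s["cy"],np.round(s["R"],3).tolist(),np.round(s["t"],3).tolist())
print(manip.observe())
E
```

```text
pics
scene 539.6242199561449 539.6242199561449 280.8704985799945 216.33558065916287 [[0.12, 0.993, -0.018], [0.711, -0.099, -0.696], [-0.693, 0.071, -0.717]] [-0.109, -0.299, 1.78]
top 423.36507518020284 423.36507518020284 277.43745142559914 212.07229556055708 [[-0.012, -1.0, -0.008], [-0.984, 0.013, -0.178], [0.178, 0.006, -0.984]] [0.066, 0.549, 0.996]
{'clock': 0.1, 'joint_pos': array([-1.14947979,  0.50824452, -0.23752414,  1.50101539,  0.12570523,
        1.14892824, -0.15480709]), 'qd': array([ 0.00029735, -0.00198044,  0.00044198, -0.00313376, -0.00069829,
       -0.00191754,  0.0014927 ]), 'tau': array([-4.33620778e-03, -6.21830750e+01, -2.19443008e+00, -2.50205237e+01,
        1.25226716e-02,  7.83413008e-03,  3.55359603e-06]), 'eef_pos': array([0.1941365 , 0.59390269, 0.40392791]), 'tcp_rot': array([-3.13998610e+00,  4.09380044e-05,  2.82577449e+00]), 'wrist_force': array([-0.42757911, -0.0614198 ,  0.88639035]), 'ft_torque': array([ 0.05089495, -0.01855469, -0.02593822]), 'gripper_force': 0.0, 'opening': 0.08541533398708272}
```

View pics/scene0.png

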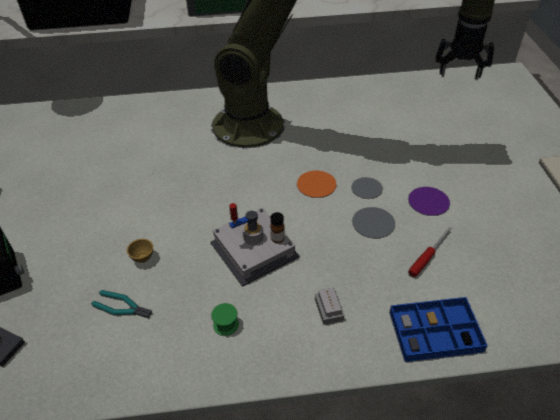

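View pics/top0.png

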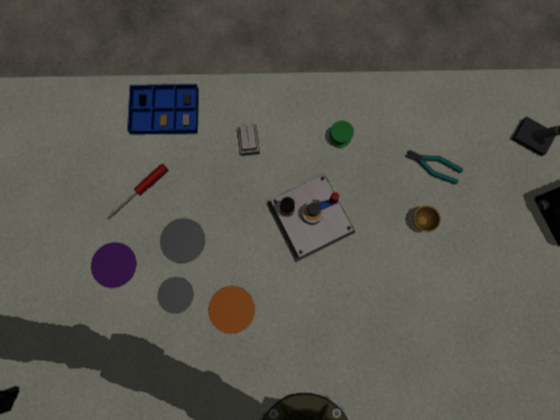

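The scene view shows the fixture at (253,245), the jar at (277,228), the red handle at (234,212) and the hub at (252,217). In the top view the jar lid is at (287,206), the hub at (313,208) and the handle at (334,198).
Mat candidates in the top view are grey (182,240), grey (175,295), purple (113,265) and orange (231,309). The larger grey one, at (182,240), fits the description; I'll confirm it in a crop and measure.

```bash
cat > h.py <<'E'
import numpy as np, cv2
def ray(s,u,v,z):
    R,t=np.array(s["R"]),np.array(s["t"]); c=-R.T@t
    d=R.T@np.array([(u-s["cx"])/s["fx"],(v-s["cy"])/s["fy"],1]); return (c+d*(z-c[2])/d[2])
def proj(s,X):
    p=np.array(s["R"])@np.array(X)+s["t"]; return s["fx"]*p[0]/p[2]+s["cx"],s["fy"]*p[1]/p[2]+s["cy"]
def tri(ss,uvs):
    A=np.zeros((3,3));b=np.zeros(3)
    for s,(u,v) in zip(ss,uvs):
        R,t=np.array(s["R"]),np.array(s["t"]); c=-R.T@t
        d=R.T@np.array([(u-s["cx"])/s["fx"],(v-s["cy"])/s["fy"],1]); d/=np.linalg.norm(d)
        P=np.eye(3)-np.outer(d,d); A+=P;b+=P@c
    return np.linalg.solve(A,b)
def blobs(m,box=None,amin=8):
    m=m.astype(np.uint8)
    if box: k=np.zeros_like(m); k[box[1]:box[3],box[0]:box[2]]=1; m=m&k
    n,l,st,c=cv2.connectedComponentsWithStats(m)
    return [(int(st[i,4]),c[i].round(1).tolist(),st[i,:4].tolist()) for i in range(1,n) if st[i,4]>=amin]
E
python3 - <<'E'
from h import *
T=dict(np.load("top0.npz")); S=dict(np.load("scene0.npz"))
def f(s): return cv2.cvtColor(s["frame"],cv2.COLOR_RGB2HSV).astype(int)
for n,s,boxf,boxm in(("top",T,(260,170,360,265),(150,210,215,320)),("scene",S,(205,190,305,285),(345,170,400,245))):
    h=f(s);H,Sa,V=h[...,0],h[...,1],h[...,2]
    print(n,"red",blobs(((H<8)|(H>172))&(Sa>140)&(V>50),boxf))
    print(n,"blue",blobs((H>100)&(H<130)&(Sa>140)&(V>40),boxf))
    print(n,"dark",blobs((V<45),boxf))
    print("mat",blobs((V<125)&(V>60)&(Sa<60),boxm,100), h[240,182] if n=="top" else h[222,374])
    print("light", blobs((V>110),boxf,300))
im=T["frame"][:,:,::-1]
a=cv2.resize(im[165:275,255:365],None,fx=5,fy=5,interpolation=cv2.INTER_CUBIC)[:550]
b=cv2.resize(im[215:325,145:195],None,fx=5,fy=5)
cv2.imwrite("pics/crop1.png",np.hstack([a,b]))
E
```

```text
top red [(43, [334.7, 196.1], [331, 193, 8, 7])]
top blue [(59, [324.4, 204.3], [319, 201, 13, 8])]
top dark [(216, [286.4, 206.2], [280, 197, 14, 19]), (36, [331.9, 200.7], [328, 197, 10, 7]), (353, [289.3, 232.4], [267, 201, 87, 60]), (8, [275.2, 201.6], [274, 200, 3, 4]), (138, [313.0, 209.1], [307, 203, 14, 13]), (15, [303.9, 219.5], [301, 215, 9, 9])]
mat [(5229, [183.2, 265.0], [150, 210, 65, 110])] [90  4 61]
light [(384, [317.2, 190.7], [299, 178, 32, 25]), (1600, [316.4, 228.9], [281, 204, 68, 49])]
scene red [(26, [232.5, 206.0], [230, 204, 6, 5])]
scene blue [(80, [239.2, 221.6], [230, 217, 19, 10])]
scene dark [(9, [233.8, 213.9], [232, 212, 5, 4]), (192, [277.0, 221.8], [271, 213, 13, 21]), (15, [234.7, 219.3], [233, 217, 4, 6]), (104, [252.3, 224.1], [248, 217, 9, 14]), (14, [260.8, 237.1], [259, 233, 4, 8]), (11, [278.6, 241.0], [274, 240, 10, 3]), (493, [269.9, 266.9], [243, 251, 56, 34])]
mat [(575, [366.6, 187.7], [351, 177, 32, 23]), (1129, [373.3, 222.4], [351, 207, 45, 32])] [108  15  83]
light [(6626, [253.6, 233.1], [205, 190, 100, 95])]
```

View pics/crop1.png

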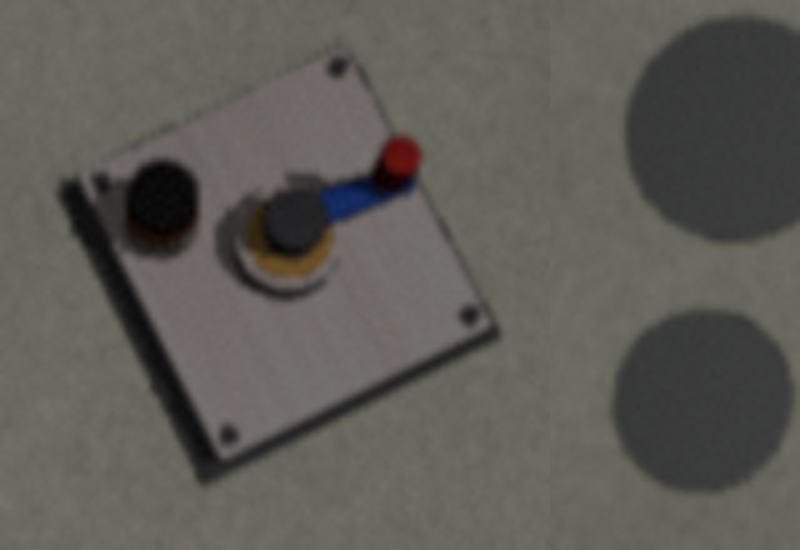

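The crop shows the lid at top-view (287.4,204.4), the hub top at (314.2,209) and the red handle top at (335.2,196). The upper grey disc, at (182,240), is clearly the larger, so that's the mat.

```bash
python3 - <<'E'
from h import *
from cell import manip
T=dict(np.load("top0.npz")); S=dict(np.load("scene0.npz"))
h=cv2.cvtColor(T["frame"],cv2.COLOR_RGB2HSV).astype(int);V=h[...,2]
for t in (70,75,80): print("mat",t,[(b,ray(T,*b[1],.004).round(4)) for b in blobs((V<t)&(V>45),(150,205,215,320),200)])
print("mat scene",ray(S,373.3,222.4,.004))
for n,z,u,v in(("lid",.13,287.4,204.4),("hub",.134,314.2,209.2),("handle",.1875,335.2,196.4)): print(n,ray(T,u,v,z).round(4))
print("scene: hubtop? lid?", ray(S,252,214.5,.134), ray(S,277,216.5,.13), ray(S,233.5,206.5,.1875))
m=[(123/5,0)]
for c in((338,67),(101,183),(469,315),(229,435)): print(ray(T,255+c[0]/5-.4,165+c[1]/5-.4,.05).round(4))
for n,u,v in (("spool",341,133),("spare",248,140),("driver handle",150,180),("tip",109,218)): print(n, ray(T,u,v,.03).round(3))
E
```

```text
mat 70 [((1550, [182.0, 240.3], [160, 219, 45, 44]), array([0.4884, 0.3036, 0.004 ])), ((990, [175.0, 294.7], [158, 277, 35, 36]), array([0.3523, 0.3172, 0.004 ]))]
mat 75 [((1573, [182.1, 240.3], [160, 218, 45, 45]), array([0.4884, 0.3033, 0.004 ])), ((1021, [175.1, 294.6], [158, 277, 36, 36]), array([0.3525, 0.3169, 0.004 ]))]
mat 80 [((1599, [182.1, 240.3], [160, 218, 45, 46]), array([0.4884, 0.3033, 0.004 ])), ((1038, [175.0, 294.6], [157, 277, 37, 37]), array([0.3525, 0.3172, 0.004 ]))]
mat scene [0.48961137 0.30214629 0.004     ]
lid [0.5532 0.0354 0.13  ]
hub [ 0.5405 -0.0251  0.134 ]
handle [ 0.5579 -0.0666  0.1875]
scene: hubtop? lid? [ 0.54217139 -0.02408812  0.134     ] [0.55337497 0.03547322 0.13      ] [ 0.56295428 -0.06581551  0.1875    ]
[ 0.6353 -0.0542  0.05  ]
[0.5776 0.0651 0.05  ]
[ 0.5092 -0.1144  0.05  ]
[0.4519 0.0043 0.05  ]
spool [ 0.76  -0.109  0.03 ]
spare [0.745 0.133 0.03 ]
driver handle [0.641 0.384 0.03 ]
tip [0.544 0.483 0.03 ]
```

```bash
cat > d.py <<'E'
# deltas: d.py x y z yaw -> travel and turn in tool axes (tool pointing down)
import sys,numpy as np
from cell import manip
from scipy.spatial.transform import Rotation as Ro
o=manip.observe(); R=Ro.from_euler("xyz",o["tcp_rot"])
x,y,z,yaw=map(float,sys.argv[1:5])
G=Ro.from_euler("xyz",[np.pi,0,yaw])
print("clock %.2f"%o["clock"],"tcp",o["eef_pos"].round(4),"rot",o["tcp_rot"].round(3),"f",o["wrist_force"].round(2),"open %.4f grip %.1f"%(o["opening"],o["gripper_force"]))
print("travel",R.inv().apply(np.array([x,y,z])-o["eef_pos"]).round(4),"turn",(R.inv()*G).as_rotvec().round(3))
E
A='{"turn":[0,0,0.72],"travel":[-0.257,-0.21,0],"grip":1}'
python3 -m inch '[{"turn":[0,0,0.72],"travel":[-0.257,-0.21,0],"grip":1},{"turn":[0,0,0.72],"travel":[-0.257,-0.21,0],"grip":1},{"turn":[0,0,0.72],"travel":[-0.257,-0.21,0],"grip":1},{"turn":[0,0,0.72],"travel":[-0.257,-0.21,0],"grip":1},{"turn":[0,0,0.72],"travel":[-0.257,-0.21,0],"grip":1},{"turn":[0,0,0.72],"travel":[-0.257,-0.21,0],"grip":1},{"turn":[0,0,0.72],"travel":[-0.257,-0.21,0],"grip":1},{"turn":[0,0,0.72],"travel":[-0.257,-0.21,0],"grip":1}]'
python3 d.py 0.553 0.0354 0.40 1.38
```

```text
clock: 0.9
eef_pos: [0.3758, 0.3101, 0.4046]
tcp_rot: [-3.141, 0.003, 2.098]
wrist_force: [-0.7, -0.3, 0.2]
opening: 0.0854
gripper_force: 0.0
clock 0.90 tcp [0.3758 0.3101 0.4046] rot [-3.141e+00  3.000e-03  2.098e+00] f [-0.7  -0.26  0.18] open 0.0854 grip 0.0
travel [-0.3265  0.015   0.0055] turn [0.001 0.003 0.718]
```

```bash
python3 -m inch '[{"turn":[0,0,0.72],"travel":[-0.326,0.015,0.02],"grip":1},{"turn":[0,0,0.72],"travel":[-0.326,0.015,0.02],"grip":1},{"turn":[0,0,0.72],"travel":[-0.326,0.015,0.02],"grip":1},{"turn":[0,0,0.72],"travel":[-0.326,0.015,0.02],"grip":1},{"turn":[0,0,0.72],"travel":[-0.326,0.015,0.02],"grip":1},{"turn":[0,0,0.72],"travel":[-0.326,0.015,0.02],"grip":1},{"turn":[0,0,0.72],"travel":[-0.326,0.015,0.02],"grip":1},{"turn":[0,0,0.72],"travel":[-0.326,0.015,0.02],"grip":1}]' | tail -0
python3 d.py 0.553 0.0354 0.25 1.38
python3 - <<'E'
from h import *
from cell import vision
s=vision.snapshot("wrist"); np.savez("w1.npz",**s); cv2.imwrite("pics/w1.png",s["frame"][:,:,::-1])
print("jar lid expected", proj(s,[.5532,.0354,.13]), "hub", proj(s,[.542,-.0247,.134]),"handle",proj(s,[.56,-.0665,.1875]))
E
```

```text
clock 1.70 tcp [0.5538 0.0383 0.3839] rot [3.141e+00 2.000e-03 1.380e+00] f [-0.42  0.61  0.27] open 0.0854 grip 0.0
travel [-0.0027 -0.0003  0.1339] turn [0.    0.002 0.   ]
jar lid expected (np.float64(283.2884005323259), np.float64(221.7489639414737)) hub (np.float64(283.7386285012378), np.float64(299.685136415712)) handle (np.float64(324.1303153143402), np.float64(398.26085844405543))Exception ignored on flushing sys.stdout:
BrokenPipeError: [Errno 32] Broken pipe
```

View pics/w1.png

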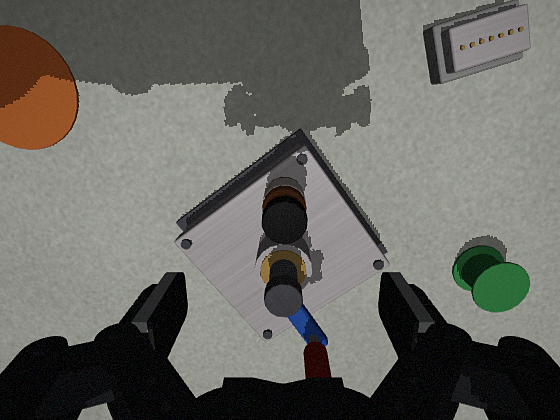

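The wrist view shows the jar lid at (284,221) and the hub at (283,298), right where predicted. The open fingers straddle the jar clear of the boss, so I'm descending and closing.

```bash
python3 -m inch '[{"turn":[0,0,0],"travel":[-0.001,0,0.04],"grip":1},{"turn":[0,0,0],"travel":[-0.001,0,0.08],"grip":1},{"turn":[0,0,0],"travel":[-0.001,0,0.11],"grip":1},{"turn":[0,0,0],"travel":[-0.001,0,0.133],"grip":1},{"turn":[0,0,0],"travel":[-0.001,0,0.133],"grip":1},{"turn":[0,0,0],"travel":[-0.001,0,0.133],"grip":1}]' 
python3 -m inch '[{"turn":[0,0,0],"travel":[0,0,0],"grip":-1},{"turn":[0,0,0],"travel":[0,0,0],"grip":-1},{"turn":[0,0,0],"travel":[0,0,0],"grip":-1},{"turn":[0,0,0],"travel":[0,0,0],"grip":-1},{"turn":[0,0,0],"travel":[0,0,0],"grip":-1},{"turn":[0,0,0],"travel":[0,0,0],"grip":-1}]'
```

```text
clock: 2.35
eef_pos: [0.552, 0.0423, 0.252]
tcp_rot: [-3.141, -0.0, 1.388]
wrist_force: [0.0, 0.0, 1.0]
opening: 0.0856
gripper_force: 0.0
clock: 2.95
eef_pos: [0.5525, 0.0409, 0.2528]
tcp_rot: [3.14, -0.001, 1.386]
wrist_force: [-0.6, 0.6, 6.5]
opening: 0.0341
gripper_force: 57.4
```

```bash
python3 -m inch '[{"turn":[0,0,0],"travel":[0,0,-0.02],"grip":-1},{"turn":[0,0,0],"travel":[0,0,-0.05],"grip":-1},{"turn":[0,0,0],"travel":[0,0,-0.08],"grip":-1},{"turn":[0,0,0],"travel":[0,0,-0.08],"grip":-1},{"turn":[0,0,0],"travel":[0,0,-0.08],"grip":-1}]' 
python3 d.py 0.488 0.3085 0.335 1.386
```

```text
clock: 3.45
eef_pos: [0.552, 0.0408, 0.3322]
tcp_rot: [3.14, -0.001, 1.386]
wrist_force: [0.8, 0.2, -1.1]
opening: 0.0342
gripper_force: 58.6
clock 3.45 tcp [0.552  0.0408 0.3322] rot [ 3.140e+00 -1.000e-03  1.386e+00] f [ 0.78  0.22 -1.14] open 0.0342 grip 58.6
travel [ 0.2513 -0.1121 -0.0028] turn [ 0.001 -0.001 -0.   ]
```

```bash
python3 -m inch '[{"turn":[0,0,0],"travel":[0.03,-0.013,0],"grip":-1},{"turn":[0,0,0],"travel":[0.07,-0.031,0],"grip":-1},{"turn":[0,0,0],"travel":[0.115,-0.051,0],"grip":-1},{"turn":[0,0,0],"travel":[0.16,-0.071,0],"grip":-1},{"turn":[0,0,0],"travel":[0.205,-0.091,0],"grip":-1},{"turn":[0,0,0],"travel":[0.235,-0.105,0],"grip":-1},{"turn":[0,0,0],"travel":[0.251,-0.112,0],"grip":-1},{"turn":[0,0,0],"travel":[0.251,-0.112,0],"grip":-1}]' 
python3 -m inch '[{"turn":[0,0,0],"travel":[0,0,0.03],"grip":-1},{"turn":[0,0,0],"travel":[0,0,0.06],"grip":-1},{"turn":[0,0,0],"travel":[0,0,0.09],"grip":-1},{"turn":[0,0,0],"travel":[0,0,0.11],"grip":-1},{"turn":[0,0,0],"travel":[0,0,0.115],"grip":-1},{"turn":[0,0,0],"travel":[0,0,0.115],"grip":-1},{"turn":[0,0,0],"travel":[0,0,0.115],"grip":-1}]' 
python3 d.py 0.488 0.3085 0.207 1.386
```

```text
clock: 4.25
eef_pos: [0.4869, 0.3107, 0.3303]
tcp_rot: [-3.139, 0.001, 1.39]
wrist_force: [-0.5, 0.0, -1.1]
opening: 0.0339
gripper_force: 58.6
clock: 4.95
eef_pos: [0.489, 0.3074, 0.2176]
tcp_rot: [3.14, -0.0, 1.384]
wrist_force: [-0.1, -0.5, -1.3]
opening: 0.0339
gripper_force: 58.6
clock 4.95 tcp [0.489  0.3074 0.2176] rot [ 3.14  -0.     1.384] f [-0.13 -0.53 -1.34] open 0.0339 grip 58.6
travel [ 0.0009 -0.0012  0.0106] turn [ 0.001 -0.    -0.002]
```

```bash
python3 -m inch '[{"turn":[0,0,0],"travel":[0,0,0.004],"grip":-1},{"turn":[0,0,0],"travel":[0,0,0.008],"grip":-1},{"turn":[0,0,0],"travel":[0,0,0.0095],"grip":-1},{"turn":[0,0,0],"travel":[0,0,0.0095],"grip":-1},{"turn":[0,0,0],"travel":[0,0,0.0095],"grip":-1}]'
```

```text
clock: 5.45
eef_pos: [0.4882, 0.3082, 0.2073]
tcp_rot: [3.142, 0.0, 1.386]
wrist_force: [0.1, -0.5, -1.5]
opening: 0.034
gripper_force: 58.6
```

```bash
python3 -m inch '[{"turn":[0,0,0],"travel":[0,0,0.0005],"grip":-1},{"turn":[0,0,0],"travel":[0,0,0.001],"grip":-1},{"turn":[0,0,0],"travel":[0,0,0.001],"grip":-1}]'; python3 -m inch '[{"turn":[0,0,0],"travel":[0,0,0.0005],"grip":-1},{"turn":[0,0,0],"travel":[0,0,0.001],"grip":-1},{"turn":[0,0,0],"travel":[0,0,0.001],"grip":-1}]'
```

```text
clock: 5.75
eef_pos: [0.4883, 0.3082, 0.2069]
tcp_rot: [3.141, -0.001, 1.386]
wrist_force: [-2.3, 0.3, 4.7]
opening: 0.0339
gripper_force: 58.8
clock: 6.05
eef_pos: [0.4883, 0.3082, 0.2068]
tcp_rot: [3.141, -0.001, 1.386]
wrist_force: [-3.9, -1.6, 13.8]
opening: 0.0338
gripper_force: 59.1
```

```bash
python3 -m inch '[{"turn":[0,0,0],"travel":[0,0,-0.001],"grip":-1},{"turn":[0,0,0],"travel":[0,0,-0.001],"grip":0},{"turn":[0,0,0],"travel":[0,0,-0.001],"grip":1},{"turn":[0,0,0],"travel":[0,0,-0.001],"grip":1},{"turn":[0,0,0],"travel":[0,0,-0.001],"grip":1},{"turn":[0,0,0],"travel":[0,0,-0.001],"grip":1}]'; python3 -m inch '[{"turn":[0,0,0],"travel":[0,0,-0.03],"grip":1},{"turn":[0,0,0],"travel":[0,0,-0.07],"grip":1},{"turn":[0,0,0],"travel":[0,0,-0.12],"grip":1},{"turn":[0,0,0],"travel":[0,0,-0.17],"grip":1},{"turn":[0,0,0],"travel":[0,0,-0.19],"grip":1},{"turn":[0,0,0],"travel":[0,0,-0.19],"grip":1}]'
python3 d.py 0.560 -0.0665 0.40 1.386
python3 - <<'E'
from h import *
from cell import vision
s=vision.snapshot("wrist"); cv2.imwrite("pics/w2.png",s["frame"][:,:,::-1])
print("mat", proj(s,[.4888,.303,.004]),"jar top",proj(s,[.4888,.303,.084]))
T=vision.snapshot("top");np.savez("top1.npz",**T);
E
```

```text
clock: 6.65
eef_pos: [0.4882, 0.3082, 0.206]
tcp_rot: [-3.141, 0.0, 1.386]
wrist_force: [0.5, -0.3, -0.3]
opening: 0.0851
gripper_force: 0.0
clock: 7.25
eef_pos: [0.4889, 0.3083, 0.4]
tcp_rot: [3.137, -0.005, 1.386]
wrist_force: [-0.2, -0.5, -0.4]
opening: 0.0857
gripper_force: 0.0
clock 7.25 tcp [0.4889 0.3083 0.4   ] rot [ 3.137 -0.005  1.386] f [-0.24 -0.55 -0.36] open 0.0857 grip 0.0
travel [-0.3553  0.1389 -0.0011] turn [ 0.005 -0.005 -0.   ]
mat (np.float64(282.24371667031176), np.float64(182.72636826652322)) jar top (np.float64(282.60945434043373), np.float64(202.75103896325078))
```

View pics/w2.png

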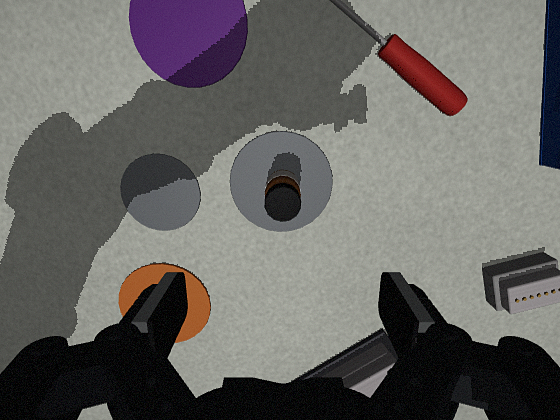

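The jar stands upright on the large grey mat: lid at (282,203), mat centre at (281,181), and the neighbours look untouched. Next is the handle.

```bash
python3 -m inch '[{"turn":[0,0,0],"travel":[-0.04,0.016,0],"grip":1},{"turn":[0,0,0],"travel":[-0.085,0.033,0],"grip":1},{"turn":[0,0,0],"travel":[-0.13,0.051,0],"grip":1},{"turn":[0,0,0],"travel":[-0.175,0.068,0],"grip":1},{"turn":[0,0,0],"travel":[-0.22,0.086,0],"grip":1},{"turn":[0,0,0],"travel":[-0.265,0.104,0],"grip":1},{"turn":[0,0,0],"travel":[-0.305,0.119,0],"grip":1},{"turn":[0,0,0],"travel":[-0.32,0.125,0],"grip":1}]'
python3 -m inch '[{"turn":[0,0,0],"travel":[0,0,0],"grip":1}]' >/dev/null
python3 d.py 0.560 -0.0665 0.32 1.386
python3 - <<'E'
from h import *
from cell import vision
s=vision.snapshot("wrist"); np.savez("w3.npz",**s)
T=dict(np.load("top0.npz"))
h=cv2.cvtColor(s["frame"],cv2.COLOR_RGB2HSV).astype(int);H,Sa,V=h[...,0],h[...,1],h[...,2]
print(blobs(((H<8)|(H>172))&(Sa>140)&(V>40),None,100))
print("pred",proj(s,[.56,-.0665,.1875]),proj(s,[.56,-.0665,.1425]))
cv2.imwrite("pics/w3.png",s["frame"][:,:,::-1])
E
```

```text
clock: 8.15
eef_pos: [0.5518, -0.0346, 0.3944]
tcp_rot: [-3.139, 0.003, 1.38]
wrist_force: [-0.2, 1.0, 0.5]
opening: 0.0856
gripper_force: 0.0
clock 8.25 tcp [ 0.5519 -0.0329  0.3943] rot [-3.139e+00  2.000e-03  1.380e+00] f [0.11 0.08 0.29] open 0.0857 grip 0.0
travel [-0.0313  0.0145  0.0743] turn [-0.003  0.002 -0.006]
[(543, [305.1, 293.4], [291, 281, 29, 26])]
pred (np.float64(308.4122779001727), np.float64(293.14086625399574)) (np.float64(304.03043622035307), np.float64(259.53442859396193))
```

View pics/w3.png

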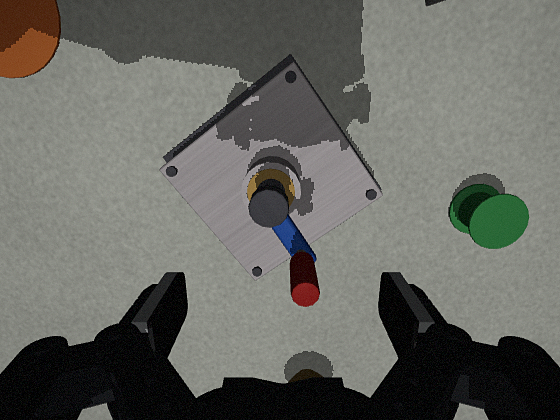

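```bash
python3 - <<'E'
from h import *
s=dict(np.load("w3.npz"))
H=ray(s,305.1,293.6,.1875);A=ray(s,269,208,.134)
print(H,A,np.linalg.norm((H-A)[:2]))
E
python3 d.py 0.5585 -0.0665 0.322 1.386
```

```text
[ 0.5579892  -0.06643796  0.1875    ] [ 0.54194516 -0.02558484  0.134     ] 0.04389065144249578
clock 8.30 tcp [ 0.5519 -0.0305  0.3944] rot [-3.138e+00  1.000e-03  1.383e+00] f [ 0.51  0.16 -0.2 ] open 0.0858 grip 0.0
travel [-0.0341  0.0134  0.0724] turn [-0.003  0.001 -0.003]
```

The wrist view shows the handle top at (305,293) and the hub at (269,208), with nothing near the crank's circle. Aligning and gripping.

```bash
python3 -m inch '[{"turn":[0,0,0],"travel":[-0.034,0.0134,0],"grip":1},{"turn":[0,0,0],"travel":[-0.034,0.0134,0],"grip":1},{"turn":[0,0,0],"travel":[-0.034,0.0134,0.03],"grip":1},{"turn":[0,0,0],"travel":[-0.034,0.0134,0.06],"grip":1},{"turn":[0,0,0],"travel":[-0.034,0.0134,0.072],"grip":1},{"turn":[0,0,0],"travel":[-0.034,0.0134,0.072],"grip":1},{"turn":[0,0,0],"travel":[-0.034,0.0134,0.072],"grip":1}]'
python3 d.py 0.5585 -0.0665 0.322 1.386
```

```text
clock: 9.0
eef_pos: [0.5594, -0.0646, 0.3247]
tcp_rot: [3.141, -0.0, 1.387]
wrist_force: [0.7, 0.0, 0.0]
opening: 0.0853
gripper_force: 0.0
clock 9.00 tcp [ 0.5594 -0.0646  0.3247] rot [ 3.141 -0.     1.387] f [0.74 0.04 0.01] open 0.0853 grip 0.0
travel [-0.0021 -0.0006  0.0027] turn [ 0.    -0.     0.001]
```

```bash
python3 -m inch '[{"turn":[0,0,0],"travel":[-0.002,-0.0006,0.003],"grip":1},{"turn":[0,0,0],"travel":[-0.002,-0.0006,0.003],"grip":-1},{"turn":[0,0,0],"travel":[-0.002,-0.0006,0.003],"grip":-1},{"turn":[0,0,0],"travel":[-0.002,-0.0006,0.003],"grip":-1},{"turn":[0,0,0],"travel":[-0.002,-0.0006,0.003],"grip":-1},{"turn":[0,0,0],"travel":[-0.002,-0.0006,0.003],"grip":-1},{"turn":[0,0,0],"travel":[-0.002,-0.0006,0.003],"grip":-1},{"turn":[0,0,0],"travel":[-0.002,-0.0006,0.003],"grip":-1}]'
python3 d.py 0.5585 -0.0665 0.322 1.386
```

```text
clock: 9.8
eef_pos: [0.5582, -0.0671, 0.3212]
tcp_rot: [3.141, 0.0, 1.386]
wrist_force: [0.4, 0.0, -0.7]
opening: 0.0164
gripper_force: 58.4
clock 9.80 tcp [ 0.5582 -0.0671  0.3212] rot [3.141 0.    1.386] f [ 0.37  0.04 -0.67] open 0.0164 grip 58.4
travel [ 0.0007  0.0002 -0.0008] turn [ 0.  0. -0.]
```

```bash
cat > plan.py <<'E'
# plan.py theta0 step rows calls dz_per_row yaw : tool-axis offsets per call round the crank circle
import sys,numpy as np
th,st,n,k,dz,yaw=map(float,sys.argv[1:7]); r=.045
ax=np.array([np.cos(yaw),np.sin(yaw)]);ay=np.array([np.sin(yaw),-np.cos(yaw)])
P=lambda a:r*np.array([np.cos(a),np.sin(a)])
for c in range(int(k)):
    print("th0 %.2f"%th,[[round(float((P(th+st*i)-P(th))@ax),4),round(float((P(th+st*i)-P(th))@ay),4),round(dz*i,4)] for i in range(1,int(n)+1)]); th+=st*n
print("end th %.3f"%th)
E
python3 -m inch '[{"turn":[0,0,0],"travel":[0,0,0.002],"grip":-1},{"turn":[0,0,0],"travel":[0,0,0.004],"grip":-1},{"turn":[0,0,0],"travel":[0,0,0.006],"grip":-1},{"turn":[0,0,0],"travel":[0,0,0.006],"grip":-1},{"turn":[0,0,0],"travel":[0,0,0.006],"grip":-1}]'
python3 d.py 0.5585 -0.0665 0.315 1.386
python3 plan.py -1.18 0.1 8 3 0 1.386
```

```text
clock: 10.3
eef_pos: [0.5582, -0.0672, 0.3153]
tcp_rot: [3.141, 0.0, 1.386]
wrist_force: [-0.5, -0.6, 2.8]
opening: 0.0166
gripper_force: 58.5
clock 10.30 tcp [ 0.5582 -0.0672  0.3153] rot [3.141 0.    1.386] f [-0.46 -0.61  2.76] open 0.0166 grip 58.5
travel [0.0007 0.0002 0.0003] turn [ 0.  0. -0.]
th0 -1.18 [[0.0026, 0.0036, 0.0], [0.0056, 0.007, 0.0], [0.0089, 0.0101, 0.0], [0.0125, 0.0128, 0.0], [0.0164, 0.0151, 0.0], [0.0204, 0.017, 0.0], [0.0247, 0.0186, 0.0], [0.029, 0.0197, 0.0]]
th0 -0.38 [[0.0045, 0.0007, 0.0], [0.0089, 0.0009, 0.0], [0.0134, 0.0006, 0.0], [0.0179, -0.0001, 0.0], [0.0222, -0.0012, 0.0], [0.0265, -0.0028, 0.0], [0.0305, -0.0048, 0.0], [0.0343, -0.0071, 0.0]]
th0 0.42 [[0.0036, -0.0027, 0.0], [0.0068, -0.0058, 0.0], [0.0098, -0.0092, 0.0], [0.0124, -0.0129, 0.0], [0.0146, -0.0168, 0.0], [0.0164, -0.0209, 0.0], [0.0178, -0.0252, 0.0], [0.0188, -0.0296, 0.0]]
end th 1.220
```

Pressing down 6 mm reads 2.8 N, as expected. Turning backward.

```bash
python3 -m inch '[{"turn":[0,0,0],"travel":[0.0026,0.0036,0],"grip":-1},{"turn":[0,0,0],"travel":[0.0056,0.007,0],"grip":-1},{"turn":[0,0,0],"travel":[0.0089,0.0101,0],"grip":-1},{"turn":[0,0,0],"travel":[0.0125,0.0128,0],"grip":-1},{"turn":[0,0,0],"travel":[0.0164,0.0151,0],"grip":-1},{"turn":[0,0,0],"travel":[0.0204,0.017,0],"grip":-1},{"turn":[0,0,0],"travel":[0.0247,0.0186,0],"grip":-1},{"turn":[0,0,0],"travel":[0.029,0.0197,0],"grip":-1}]'
python3 -m inch '[{"turn":[0,0,0],"travel":[0,0,0],"grip":-1}]'
```

```text
clock: 11.1
eef_pos: [0.5832, -0.042, 0.3153]
tcp_rot: [3.141, 0.0, 1.386]
wrist_force: [-1.4, -3.0, 4.3]
opening: 0.0166
gripper_force: 58.6
clock: 11.2
eef_pos: [0.5835, -0.0409, 0.3153]
tcp_rot: [3.141, -0.001, 1.387]
wrist_force: [0.7, 1.1, 3.5]
opening: 0.0168
gripper_force: 58.6
```

```bash
python3 -m inch '[{"turn":[0,0,0],"travel":[0.0045,0.0007,0],"grip":-1},{"turn":[0,0,0],"travel":[0.0089,0.0009,0],"grip":-1},{"turn":[0,0,0],"travel":[0.0134,0.0006,0],"grip":-1},{"turn":[0,0,0],"travel":[0.0179,-0.0001,0],"grip":-1},{"turn":[0,0,0],"travel":[0.0222,-0.0012,0],"grip":-1},{"turn":[0,0,0],"travel":[0.0265,-0.0028,0],"grip":-1},{"turn":[0,0,0],"travel":[0.0305,-0.0048,0],"grip":-1},{"turn":[0,0,0],"travel":[0.0343,-0.0071,0],"grip":-1}]'|grep -v grip
python3 -m inch '[{"turn":[0,0,0],"travel":[0.0036,-0.0027,0],"grip":-1},{"turn":[0,0,0],"travel":[0.0068,-0.0058,0],"grip":-1},{"turn":[0,0,0],"travel":[0.0098,-0.0092,0],"grip":-1},{"turn":[0,0,0],"travel":[0.0124,-0.0129,0],"grip":-1},{"turn":[0,0,0],"travel":[0.0146,-0.0168,0],"grip":-1},{"turn":[0,0,0],"travel":[0.0164,-0.0209,0],"grip":-1},{"turn":[0,0,0],"travel":[0.0178,-0.0252,0],"grip":-1},{"turn":[0,0,0],"travel":[0.0188,-0.0296,0],"grip":-1}]'
python3 -m inch '[{"turn":[0,0,0],"travel":[0,0,0],"grip":-1}]'
python3 plan.py 1.22 0.1 2 12 0 1.386
cat > feel.py <<'E'
import sys
from cell import manip
o=manip.observe(); f=o["wrist_force"]; e=o["eef_pos"]
import math
print("t %.2f"%o["clock"],"th %.3f"%math.atan2(e[1]+.0252,e[0]-.5415),"tcp",e.round(4),"f",f.round(1),"open %.4f"%o["opening"])
sys.exit(0 if f[2]>1.5 and abs(f[0])<8 and abs(f[1])<8 else 1)
E
```

```text
clock: 12.0
eef_pos: [0.5822, -0.0067, 0.3153]
tcp_rot: [3.141, -0.0, 1.386]
wrist_force: [1.5, -1.9, 2.7]
opening: 0.0168
clock: 12.8
eef_pos: [0.5563, 0.0171, 0.3152]
tcp_rot: [3.141, -0.0, 1.386]
wrist_force: [2.4, -0.6, 3.9]
opening: 0.0166
gripper_force: 58.7
clock: 12.9
eef_pos: [0.5555, 0.0174, 0.315]
tcp_rot: [-3.139, -0.0, 1.386]
wrist_force: [-1.3, 0.4, 2.3]
opening: 0.0167
gripper_force: 58.6
th0 1.22 [[0.0005, -0.0045, 0.0], [0.0006, -0.009, 0.0]]
th0 1.42 [[-0.0004, -0.0045, 0.0], [-0.0012, -0.0089, 0.0]]
th0 1.62 [[-0.0013, -0.0043, 0.0], [-0.0029, -0.0085, 0.0]]
th0 1.82 [[-0.0021, -0.004, 0.0], [-0.0046, -0.0077, 0.0]]
th0 2.02 [[-0.0028, -0.0035, 0.0], [-0.006, -0.0067, 0.0]]
th0 2.22 [[-0.0035, -0.0029, 0.0], [-0.0072, -0.0053, 0.0]]
th0 2.42 [[-0.004, -0.0021, 0.0], [-0.0081, -0.0038, 0.0]]
th0 2.62 [[-0.0043, -0.0013, 0.0], [-0.0087, -0.0021, 0.0]]
th0 2.82 [[-0.0045, -0.0004, 0.0], [-0.009, -0.0003, 0.0]]
th0 3.02 [[-0.0045, 0.0005, 0.0], [-0.0089, 0.0015, 0.0]]
th0 3.22 [[-0.0043, 0.0014, 0.0], [-0.0084, 0.0032, 0.0]]
th0 3.42 [[-0.0039, 0.0022, 0.0], [-0.0076, 0.0048, 0.0]]
end th 3.620
```

```bash

python3 -m inch '[{"turn":[0,0,0],"travel":[0.0005,-0.0045,0],"grip":-1},{"turn":[0,0,0],"travel":[0.0006,-0.009,0],"grip":-1},{"turn":[0,0,0],"travel":[0.0006,-0.009,0],"grip":-1}]' >/dev/null && python3 feel.py && echo 1.42 &&
python3 -m inch '[{"turn":[0,0,0],"travel":[-0.0004,-0.0045,0],"grip":-1},{"turn":[0,0,0],"travel":[-0.0012,-0.0089,0],"grip":-1},{"turn":[0,0,0],"travel":[-0.0012,-0.0089,0],"grip":-1}]' >/dev/null && python3 feel.py && echo 1.62 &&
python3 -m inch '[{"turn":[0,0,0],"travel":[-0.0013,-0.0043,0],"grip":-1},{"turn":[0,0,0],"travel":[-0.0029,-0.0085,0],"grip":-1},{"turn":[0,0,0],"travel":[-0.0029,-0.0085,0],"grip":-1}]' >/dev/null && python3 feel.py && echo 1.82 &&
python3 -m inch '[{"turn":[0,0,0],"travel":[-0.0021,-0.004,0],"grip":-1},{"turn":[0,0,0],"travel":[-0.0046,-0.0077,0],"grip":-1},{"turn":[0,0,0],"travel":[-0.0046,-0.0077,0],"grip":-1}]' >/dev/null && python3 feel.py && echo 2.02 &&
python3 -m inch '[{"turn":[0,0,0],"travel":[-0.0028,-0.0035,0],"grip":-1},{"turn":[0,0,0],"travel":[-0.006,-0.0067,0],"grip":-1},{"turn":[0,0,0],"travel":[-0.006,-0.0067,0],"grip":-1}]' >/dev/null && python3 feel.py && echo 2.22 &&
python3 -m inch '[{"turn":[0,0,0],"travel":[-0.0035,-0.0029,0],"grip":-1},{"turn":[0,0,0],"travel":[-0.0072,-0.0053,0],"grip":-1},{"turn":[0,0,0],"travel":[-0.0072,-0.0053,0],"grip":-1}]' >/dev/null && python3 feel.py && echo 2.42
```

```text
t 13.20 th 1.452 tcp [0.5468 0.0192 0.315 ] f [-1.6 -0.2  2.8] open 0.0169
1.42
t 13.50 th 1.651 tcp [0.5379 0.0194 0.3151] f [-1.2 -0.7  3.8] open 0.0166
1.62
t 13.80 th 1.852 tcp [0.529  0.0179 0.3151] f [-0.2 -0.3  3.9] open 0.0167
1.82
t 14.10 th 2.054 tcp [0.5206 0.0146 0.3151] f [-1.4 -1.3  3.5] open 0.0166
2.02
t 14.40 th 2.258 tcp [0.5129 0.0097 0.3148] f [ 0.5 -2.  -0.3] open 0.0164
```

```bash
python3 -m inch '[{"turn":[0,0,0],"travel":[0,0,0],"grip":-1},{"turn":[0,0,0],"travel":[0,0,0],"grip":-1}]'; python3 plan.py 2.24 -0.1 8 8 0.00013 1.386
python3 - <<'E'
from h import *
from cell import vision
s=vision.snapshot("scene"); cv2.imwrite("pics/s1.png",cv2.resize(s["frame"][170:290,200:320,::-1],None,fx=4,fy=4))
E
```

```text
clock: 14.6
eef_pos: [0.5135, 0.0101, 0.3148]
tcp_rot: [-3.14, 0.001, 1.385]
wrist_force: [-1.3, -3.0, 0.3]
opening: 0.0167
gripper_force: 58.6
th0 2.24 [[0.0032, 0.0031, 0.0001], [0.0062, 0.0065, 0.0003], [0.0087, 0.0103, 0.0004], [0.0109, 0.0142, 0.0005], [0.0126, 0.0183, 0.0006], [0.014, 0.0226, 0.0008], [0.0149, 0.027, 0.0009], [0.0154, 0.0315, 0.001]]
th0 1.44 [[0.0, 0.0045, 0.0001], [-0.0004, 0.009, 0.0003], [-0.0013, 0.0134, 0.0004], [-0.0026, 0.0177, 0.0005], [-0.0043, 0.0218, 0.0006], [-0.0065, 0.0258, 0.0008], [-0.009, 0.0295, 0.0009], [-0.0119, 0.033, 0.001]]
th0 0.64 [[-0.0032, 0.0031, 0.0001], [-0.0067, 0.006, 0.0003], [-0.0105, 0.0084, 0.0004], [-0.0145, 0.0105, 0.0005], [-0.0187, 0.0121, 0.0006], [-0.023, 0.0133, 0.0008], [-0.0274, 0.0141, 0.0009], [-0.0319, 0.0144, 0.001]]
th0 -0.16 [[-0.0045, -0.0001, 0.0001], [-0.009, -0.0007, 0.0003], [-0.0133, -0.0017, 0.0004], [-0.0176, -0.0031, 0.0005], [-0.0217, -0.005, 0.0006], [-0.0256, -0.0072, 0.0008], [-0.0292, -0.0099, 0.0009], [-0.0326, -0.0128, 0.001]]
th0 -0.96 [[-0.0031, -0.0033, 0.0001], [-0.0058, -0.0069, 0.0003], [-0.0081, -0.0107, 0.0004], [-0.01, -0.0148, 0.0005], [-0.0116, -0.019, 0.0006], [-0.0126, -0.0234, 0.0008], [-0.0133, -0.0278, 0.0009], [-0.0135, -0.0323, 0.001]]
th0 -1.76 [[0.0002, -0.0045, 0.0001], [0.0009, -0.0089, 0.0003], [0.0021, -0.0133, 0.0004], [0.0036, -0.0175, 0.0005], [0.0056, -0.0215, 0.0006], [0.008, -0.0254, 0.0008], [0.0107, -0.0289, 0.0009], [0.0138, -0.0322, 0.001]]
th0 -2.56 [[0.0034, -0.003, 0.0001], [0.0071, -0.0056, 0.0003], [0.011, -0.0078, 0.0004], [0.0151, -0.0096, 0.0005], [0.0194, -0.011, 0.0006], [0.0238, -0.012, 0.0008], [0.0282, -0.0125, 0.0009], [0.0327, -0.0126, 0.001]]
th0 -3.36 [[0.0045, 0.0004, 0.0001], [0.0089, 0.0012, 0.0003], [0.0132, 0.0025, 0.0004], [0.0174, 0.0041, 0.0005], [0.0214, 0.0062, 0.0006], [0.0251, 0.0087, 0.0008], [0.0286, 0.0116, 0.0009], [0.0318, 0.0147, 0.001]]
end th -4.160
```

The push-back stayed at about 0 N after the step, so the bolt has dropped. Turning forward one turn and following the 8 mm of sink.

```bash

python3 -m inch '[{"turn":[0,0,0],"travel":[0.0032,0.0031,0.0001],"grip":-1},{"turn":[0,0,0],"travel":[0.0062,0.0065,0.0003],"grip":-1},{"turn":[0,0,0],"travel":[0.0087,0.0103,0.0004],"grip":-1},{"turn":[0,0,0],"travel":[0.0109,0.0142,0.0005],"grip":-1},{"turn":[0,0,0],"travel":[0.0126,0.0183,0.0006],"grip":-1},{"turn":[0,0,0],"travel":[0.014,0.0226,0.0008],"grip":-1},{"turn":[0,0,0],"travel":[0.0149,0.027,0.0009],"grip":-1},{"turn":[0,0,0],"travel":[0.0154,0.0315,0.001],"grip":-1}]' >/dev/null; python3 feel.py
python3 -m inch '[{"turn":[0,0,0],"travel":[0,0.0045,0.0001],"grip":-1},{"turn":[0,0,0],"travel":[-0.0004,0.009,0.0003],"grip":-1},{"turn":[0,0,0],"travel":[-0.0013,0.0134,0.0004],"grip":-1},{"turn":[0,0,0],"travel":[-0.0026,0.0177,0.0005],"grip":-1},{"turn":[0,0,0],"travel":[-0.0043,0.0218,0.0006],"grip":-1},{"turn":[0,0,0],"travel":[-0.0065,0.0258,0.0008],"grip":-1},{"turn":[0,0,0],"travel":[-0.009,0.0295,0.0009],"grip":-1},{"turn":[0,0,0],"travel":[-0.0119,0.033,0.001],"grip":-1}]' >/dev/null; python3 feel.py
```

```text
t 15.45 th 1.428 tcp [0.548  0.0198 0.3141] f [-2.4 -0.5  0.2] open 0.0164
t 16.25 th 0.634 tcp [0.5782 0.0018 0.3132] f [-0.6  1.3 -0.2] open 0.0170
```

View pics/s1.png

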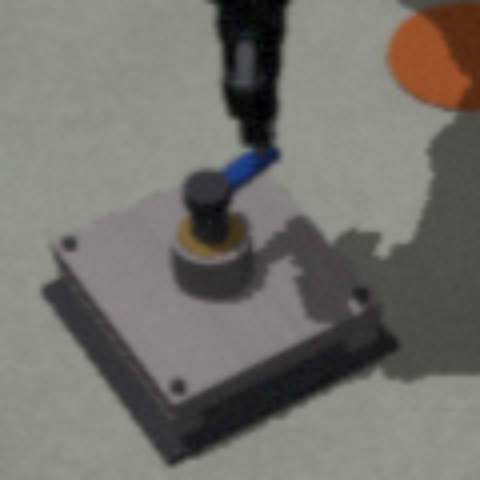

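The crop shows the gripper holding the handle, with the arm from the hub (207,190) to its tip (275,155) and a clear circle. Turning goes smoothly, so I'm continuing.

```bash

python3 -m inch '[{"turn":[0,0,0],"travel":[-0.0032,0.0031,0.0001],"grip":-1},{"turn":[0,0,0],"travel":[-0.0067,0.006,0.0003],"grip":-1},{"turn":[0,0,0],"travel":[-0.0105,0.0084,0.0004],"grip":-1},{"turn":[0,0,0],"travel":[-0.0145,0.0105,0.0005],"grip":-1},{"turn":[0,0,0],"travel":[-0.0187,0.0121,0.0006],"grip":-1},{"turn":[0,0,0],"travel":[-0.023,0.0133,0.0008],"grip":-1},{"turn":[0,0,0],"travel":[-0.0274,0.0141,0.0009],"grip":-1},{"turn":[0,0,0],"travel":[-0.0319,0.0144,0.001],"grip":-1}]' >/dev/null; python3 feel.py
python3 -m inch '[{"turn":[0,0,0],"travel":[-0.0045,-0.0001,0.0001],"grip":-1},{"turn":[0,0,0],"travel":[-0.009,-0.0007,0.0003],"grip":-1},{"turn":[0,0,0],"travel":[-0.0133,-0.0017,0.0004],"grip":-1},{"turn":[0,0,0],"travel":[-0.0176,-0.0031,0.0005],"grip":-1},{"turn":[0,0,0],"travel":[-0.0217,-0.005,0.0006],"grip":-1},{"turn":[0,0,0],"travel":[-0.0256,-0.0072,0.0008],"grip":-1},{"turn":[0,0,0],"travel":[-0.0292,-0.0099,0.0009],"grip":-1},{"turn":[0,0,0],"travel":[-0.0326,-0.0128,0.001],"grip":-1}]' >/dev/null; python3 feel.py
python3 -m inch '[{"turn":[0,0,0],"travel":[-0.0031,-0.0033,0.0001],"grip":-1},{"turn":[0,0,0],"travel":[-0.0058,-0.0069,0.0003],"grip":-1},{"turn":[0,0,0],"travel":[-0.0081,-0.0107,0.0004],"grip":-1},{"turn":[0,0,0],"travel":[-0.01,-0.0148,0.0005],"grip":-1},{"turn":[0,0,0],"travel":[-0.0116,-0.019,0.0006],"grip":-1},{"turn":[0,0,0],"travel":[-0.0126,-0.0234,0.0008],"grip":-1},{"turn":[0,0,0],"travel":[-0.0133,-0.0278,0.0009],"grip":-1},{"turn":[0,0,0],"travel":[-0.0135,-0.0323,0.001],"grip":-1}]' >/dev/null; python3 feel.py
```

```text
t 17.05 th -0.159 tcp [ 0.5863 -0.0324  0.3123] f [ 0.6  1.4 -0.7] open 0.0164
t 17.85 th -0.959 tcp [ 0.5674 -0.0621  0.3113] f [ 2.4  1.7 -0.2] open 0.0165
t 18.65 th -1.762 tcp [ 0.533  -0.0692  0.3102] f [ 1.8 -1.1  0.2] open 0.0167
```

```bash

python3 -m inch '[{"turn":[0,0,0],"travel":[0.0002,-0.0045,0.0001],"grip":-1},{"turn":[0,0,0],"travel":[0.0009,-0.0089,0.0003],"grip":-1},{"turn":[0,0,0],"travel":[0.0021,-0.0133,0.0004],"grip":-1},{"turn":[0,0,0],"travel":[0.0036,-0.0175,0.0005],"grip":-1},{"turn":[0,0,0],"travel":[0.0056,-0.0215,0.0006],"grip":-1},{"turn":[0,0,0],"travel":[0.008,-0.0254,0.0008],"grip":-1},{"turn":[0,0,0],"travel":[0.0107,-0.0289,0.0009],"grip":-1},{"turn":[0,0,0],"travel":[0.0138,-0.0322,0.001],"grip":-1}]' >/dev/null; python3 feel.py
python3 -m inch '[{"turn":[0,0,0],"travel":[0.0034,-0.003,0.0001],"grip":-1},{"turn":[0,0,0],"travel":[0.0071,-0.0056,0.0003],"grip":-1},{"turn":[0,0,0],"travel":[0.011,-0.0078,0.0004],"grip":-1},{"turn":[0,0,0],"travel":[0.0151,-0.0096,0.0005],"grip":-1},{"turn":[0,0,0],"travel":[0.0194,-0.011,0.0006],"grip":-1},{"turn":[0,0,0],"travel":[0.0238,-0.012,0.0008],"grip":-1},{"turn":[0,0,0],"travel":[0.0282,-0.0125,0.0009],"grip":-1},{"turn":[0,0,0],"travel":[0.0327,-0.0126,0.001],"grip":-1}]' >/dev/null; python3 feel.py
python3 -m inch '[{"turn":[0,0,0],"travel":[0.0045,0.0004,0.0001],"grip":-1},{"turn":[0,0,0],"travel":[0.0089,0.0012,0.0003],"grip":-1},{"turn":[0,0,0],"travel":[0.0132,0.0025,0.0004],"grip":-1},{"turn":[0,0,0],"travel":[0.0174,0.0041,0.0005],"grip":-1},{"turn":[0,0,0],"travel":[0.0174,0.0041,0.0005],"grip":-1}]' >/dev/null; python3 feel.py
```

```text
t 19.45 th -2.570 tcp [ 0.504  -0.0494  0.3092] f [ 1.7 -1.3 -0.2] open 0.0163
t 20.25 th 2.906 tcp [ 0.4978 -0.0147  0.3081] f [ 0.2 -1.6 -0.2] open 0.0163
t 20.75 th 2.489 tcp [0.5057 0.0022 0.3077] f [2.3 1.7 0.5] open 0.0166
```

```bash
python3 plan.py 2.49 -0.09 3 1 0.00013 1.386
```

```text
th0 2.49 [[0.0035, 0.002, 0.0001], [0.0069, 0.0043, 0.0003], [0.01, 0.0069, 0.0004]]
end th 2.220
```

```bash
python3 -m inch '[{"turn":[0,0,0],"travel":[0.0035,0.002,0.0001],"grip":-1},{"turn":[0,0,0],"travel":[0.0069,0.0043,0.0003],"grip":-1},{"turn":[0,0,0],"travel":[0.01,0.0069,0.0004],"grip":-1},{"turn":[0,0,0],"travel":[0.01,0.0069,0.0004],"grip":-1},{"turn":[0,0,0],"travel":[0.01,0.0069,0.0004],"grip":-1},{"turn":[0,0,0],"travel":[0.01,0.0069,0.0004],"grip":-1}]' >/dev/null; python3 feel.py
python3 - <<'E'
from h import *
from cell import vision
s=vision.snapshot("scene"); np.savez("s2.npz",**s); cv2.imwrite("pics/s2.png",np.hstack([cv2.resize(s["frame"][170:290,200:320,::-1],None,fx=4,fy=4),cv2.resize(s["frame"][160:280,340:420,::-1],None,fx=4,fy=4)]))
E
```

```text
t 21.35 th 2.230 tcp [0.5141 0.0101 0.3075] f [ 2.2  1.1 -0.5] open 0.0170
```

View pics/s2.png

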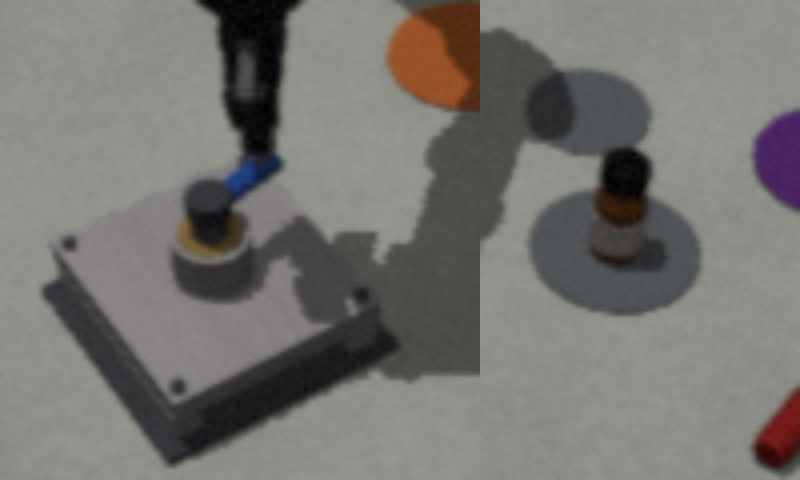

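The hub has sunk from row 190 to about 197 in the crop, roughly the expected thread advance. The crank is back at its turnaround angle, still gripped, and the jar stands on the large grey mat at crop (620,250). Handing in.

```bash
python3 -c "from cell import sign_off; print(sign_off())"
```

```text
the job is handed in; nothing more can be done
None
```

The job is handed in with the flux jar standing on the large grey mat; the bolt dropped into its thread after about 3.3 rad backward, was turned forward about one full turn (roughly 6.28 rad), and the red handle is still gripped.

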